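# Shut the sander guard, then hold the dust-box lid at its index pointer

### The job

The dust filter is about to be inspected. First lower the raised guard of the drum sander gently, fully down onto its stop, without letting it drop. Then lift the spring-loaded lid of the dust box until the pin on its edge is level with the index pointer beside it, and finish while still holding the lid there with the gripper; do not shift the pointer or disturb the things standing around.

Things in the scene. Friction and masses are not known exactly. Their poses are not given: they have to be found in the camera images.
- sander: bench drum sander, fixed: grey open housing 160 (x) x 220 (y) x 130 mm high with a brown drum lying inside, under a hinged guard. Origin: centre of its underside; +x points to its back, +z up. The guard's hinge axis runs along its y axis, 70 mm behind the origin (+x) and 130 mm above it.
- guard (a joint): opening angle of the sander's guard in rad: 0 = fully down on its stop, about 1.3 to 1.55 = as it stands at the start. The guard is an aluminium panel with a clear window and a 45 mm front skirt, 150 x 222 mm, 0.22 kg, hinged at the back. Its hinge is slightly stiff: it stays up when nearly upright, but falls shut by itself when let go lower than about 1 rad.
- guard_bar (a point): middle of the guard's pull bar, on the bar's axis: a black round bar 12 mm thick, 110 mm long between its two legs, parallel to the hinge. With the cover shut this point is 175 mm in front of the hinge axis and 45 mm above it; it turns about the hinge with the cover. 25 mm or more of free space around it for fingers from above
- dust_box: dust box, fixed: grey sheet-metal box 160 (x) x 240 (y) x 130 mm high with a pleated filter inside, closed by a flat lid. Origin: centre of its underside; +x points to its back, +z up. Lid and pointer turn about one axis along y, 70 mm behind the origin (+x) and 130 mm above it. On its +y side stands a thin steel arc (quadrant), 139 mm from the middle, up to 295 mm high.
- lid (a joint): opening angle of the dust box's lid in rad: 0 = shut (at the start), limit 1.4; its front edge goes up as it opens. The lid is a plain aluminium plate 150 x 232 mm, 0.35 kg, hinged at the back. A spring pulls it shut: 4 to 9 N at the bar, along its path, are needed, a little more the wider it is open; let go, it snaps shut.
- lid_bar (a point): middle of the lid's pull bar, on the bar's axis: a black round bar 12 mm thick, 110 mm long between its two legs, parallel to the hinge. With the cover shut this point is 175 mm in front of the hinge axis and 45 mm above it; it turns about the hinge with the cover. 25 mm or more of free space around it for fingers from above
- lid_pin (a point): outer end of the index pin, a steel pin 8 mm thick that sticks 14 mm out of the lid's +y edge near the front, 145 mm from the hinge axis; moves with the lid
- pointer (a joint): angle of the index pointer in rad, set beforehand to 0.5 to 0.9 and kept by friction: the pin is level with the pointer when the lid's angle equals this value
- pointer_tip (a point): near the tip of the index pointer, a steel strip 195 mm long and 14 mm wide, standing outside the quadrant on the +y side of the lid, turning about the lid's hinge axis; this point is 145 mm from the axis, and 20 mm to +y of the lid pin when they are level. x runs along the strip from the tip to the hinge, z at right angles to it, upward
- foot_last: bystander: cork foot form with a blue sole and an upright ankle, 200 x 62 x 190 mm, loose; origin under its middle
- glue_jar: bystander: jar 60 mm in diameter, 75 mm high, loose; origin at the centre of its underside
- cork_block: bystander: cork block 90 x 60 x 25 mm, loose; origin at the centre of its underside
- pin_cup: bystander: steel cup 70 mm in diameter, 60 mm high, loose; origin at the centre of its underside

How it is judged:
By the outcome, as a careful person would: the job done as asked, in the order asked, and still so for the second after the job is handed in, while the arm keeps its last pose, push and grip.
It also fails if it takes over 64 s, if anything falls off the work surface, if the arm or the gripper's body presses on something with over 40 N, if the wrist force passes 120 N, or if a joint passes its speed limit or range.

### The arm

A 6-joint arm with a two-finger parallel gripper is mounted at the origin on the work surface. World frame = base frame: x ahead of the robot, y to its left, z up, the work surface at z = 0. Lengths are in m, angles in rad, forces in N, time in s.
With the tool pointing down it reaches from about 0.4 to 0.825 m from the base axis. Payload 7 kg.
Tool frame: the origin (TCP) lies midway between the tips of the shut fingers; the grasp point (between the pads) lies manip.pinch_z behind it (manip.pinch_z is the distance from the TCP to the grasp point, in m); z points along the fingers, y is the line along which they close (so a half turn about z gives the same grasp; the last joint's range is limited). The gripper opens to 85 mm and grips with 20 to 120 N. Pads are 22 mm wide; open, the fingers measure 114 mm over their backs; the gripper's body (76 mm by 85 mm) begins 54 mm behind the grasp point. The pads swing forward as they close: fully open they stand 13 mm farther back than shut.
Start: joints at [-1.044, 0.359, 0.012, 0, -1.224, -0.288], TCP at [0.16, -0.656, 0.208] pointing down, gripper open.
Joint ranges: [-3.07, 3.07], [-1.43, 2.12], [-1.02, 1.25], [-3.03, 1.67], [-3.05, -0], [-3.03, 3.03]. Speed limits (rad/s): [2.39, 2.39, 3.01, 3.14, 3.14, 3.14].

### API

Orientations are given as a unit quaternion [w, x, y, z].
In Python, from cell import manip gives the robot as it stands.
- The arm moves only by the shell command python3 -m handwheel 'ROWS' [FORCE]. ROWS is JSON, a list of rows, each an object with "jaw": the finger opening in mm, from 0 to 85.4; "xyz": the shift along the world's x, y, z in units of 60 mm (1.0 is 60 mm), a list of three; "turn": the turn about the world's z in rad. A call has 1 to 20 rows; each row is the pose to reach, as a shift and turn from the pose commanded when the call began; what a row does not reach only later rows make up. A row lasts 1/8 s, in which the tool goes at most 62.5 mm and 10.7 degrees, less where a joint would pass 70% of its speed; a pose out of reach is approached as far as the arm can. A call with a gripper value outside its range is refused whole. The fingers move at their own pace and stop on an object; FORCE is the grip in N (left out, the last holds). Time passes only in rows, so rows that repeat a pose let the fingers close. It gives the time, the measured TCP pose, the force, the opening and the grip force at its end, in the units of the state.
- manip.get_obs(): the state, without advancing time (a new reading comes with each control period).
- manip.get_image(name): name is "side" or "top"; returns a dict with "img" (384x512x3 uint8, blue, green, red), "depth" (384x512 float32, m along the optical axis (not along the pixel's ray), 0 where there is no reading), "intrinsics" (3x3 intrinsics, pixels), "R" (3x3) and "t" (3): a world point X has camera coordinates R X + t. Camera axes: x right, y down, z forward; pixel columns grow to the right and rows downward; lengths in m; the calibration is good to about 2 mm. A picture is of the moment at which its call begins.
- manip.finish_job(): hands the job in; it is judged then, once.
The state is a dict: "time_s": time; "q": joint angles; "joint_velocities": joint speeds; "joint_efforts": joint torques, N m; "position": TCP position; "ee_rot": TCP orientation; "wrist_force": force on the tool from outside, world axes, zero at the start; "moment": the same for the moment, N m; "grip_width": opening from 0.0 (shut) to 1.0 (fully open); "finger_force": force on a finger pad.
Only numpy, scipy, OpenCV 4.12 (cv2) and the standard library are available. Lean on these libraries where they do the work, as an engineer would, in place of code of your own. Each camera call takes 0.05 s, during which the arm holds its last target. There are 200 camera calls.

## Working session

There is one attempt and no reset: what is moved stays moved. The work goes in short steps, Python scripts to look and compute and a shell command to move; the robot and the scene stay as the last step left them, time stands still between calls to the robot, and variables do not carry over. Pictures are saved under pics/ and viewed, at most 10 in all, crops included, and the job is handed in when it is done.

```bash
ls; mkdir -p pics; python3 - <<'E'
from cell import manip
import cv2,numpy as np
print(manip.get_obs(), manip.pinch_z)
for n in("side","top"):
    d=manip.get_image(n); cv2.imwrite(f"pics/{n}0.png",d["img"]); np.savez(f"/tmp/{n}0.npz",**d)
    print(n,d["intrinsics"],d["R"],d["t"], -d["R"].T@d["t"])
E
```

```text
pics
{'time_s': 0.0, 'q': array([-1.04391641e+00,  3.59407976e-01,  1.10520117e-02, -3.11405497e-04,
       -1.22410988e+00, -2.88077321e-01]), 'joint_velocities': array([ 5.96116850e-04,  9.94954746e-05, -1.28395820e-03, -8.21332352e-05,
        2.23894459e-03, -5.29176419e-05]), 'joint_efforts': array([ 2.68917538e-03, -5.83317447e+01,  2.93427300e+01,  6.93629041e+00,
       -5.94922298e-03,  3.53164000e-05]), 'position': array([ 0.15948103, -0.65535109,  0.20675408]), 'ee_rot': array([-1.96402551e-04, -1.19065095e-01,  9.92886089e-01,  8.24426148e-04]), 'wrist_force': array([-0.32619279,  0.78863478,  0.06911141]), 'moment': array([ 0.02605507, -0.00677244,  0.02762983]), 'finger_force': 0.0, 'grip_width': 0.9999619878406283} 0.0187
side [[348.7029687    0.         250.85872287]
 [  0.         348.7029687  199.24740123]
 [  0.           0.           1.        ]] [[-0.92804044 -0.37198158  0.01925199]
 [-0.27071539  0.63809069 -0.72080056]
 [ 0.25584001 -0.67414389 -0.6928751 ]] [0.56298748 0.21118456 0.76653081] [0.38353681 0.59141813 0.67249343]
top [[368.8661602    0.         254.55340449]
 [  0.         368.8661602  187.64757951]
 [  0.           0.           1.        ]] [[ 0.01813272 -0.99969763  0.01660859]
 [-0.99223703 -0.02003649 -0.12273635]
 [ 0.12303202 -0.01425412 -0.99230033]] [0.06146553 0.59277064 0.9161337 ] [0.47434066 0.08638266 0.98081342]
```

View pics/side0.png

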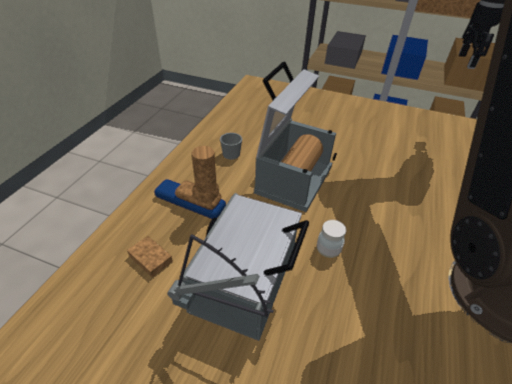

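View pics/top0.png

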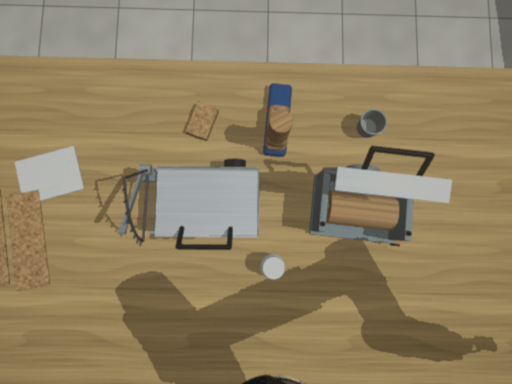

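The side view shows the dust box in the foreground: lid bar about (272–305, 225–270), pointer strip (180,292)–(257,282). The sander is behind it, with its raised bar at about (265–290, 65–85). In the top view the guard bar is at (372–432, 148–155), the lid bar at (178–230, 247), and the pointer at (122,233)–(148,175).

```bash
cat > h.py <<'E'
import numpy as np, cv2
def load(n): return dict(np.load(n))
def cloud(d):
    v,u=np.mgrid[:384,:512]; K=d["intrinsics"]; z=d["depth"]
    P=np.stack([(u-K[0,2])/K[0,0]*z,(v-K[1,2])/K[1,1]*z,z],-1)
    W=(P-d["t"])@d["R"]; W[z<=0]=np.nan; return W
def line(p):
    c=np.median(p,0); a=np.linalg.svd(p-c,full_matrices=False)[2][0]; s=(p-c)@a
    k=np.linalg.norm(p-c-np.outer(s,a),axis=1)<.012
    p=p[k]; c=p.mean(0); a=np.linalg.svd(p-c,full_matrices=False)[2][0]; s=(p-c)@a
    return c+a*np.percentile(s,1),c+a*np.percentile(s,99),k.sum()
E
python3 - <<'E'
from h import *
np.set_printoptions(precision=4,suppress=True)
for n in("side","top"):
    d=load(f"/tmp/{n}0.npz"); W=cloud(d); hsv=cv2.cvtColor(d["img"],cv2.COLOR_BGR2HSV)
    dark=(hsv[...,2]<70); X,Y,Z=W[...,0],W[...,1],W[...,2]
    box=(X>.3)&(X<.85)&(Y>-.45)&(Y<.4)&(Z<.4)
    for nm,m in(("lidbar",dark&box&(Z>.155)&(Z<.2)&(Y>0)),("guardbar",dark&box&(Z>.28)&(Y<-.1))):
        p=W[m]; print(n,nm,len(p), *line(p) if len(p)>10 else "")
    # plates: lid top
    m=box&(hsv[...,1]<60)&(hsv[...,2]>90)&(Z>.125)&(Z<.15)&(Y>0)
    r=cv2.minAreaRect((W[m][:,:2]*1000).astype(np.float32)); print("lid plate",m.sum(),r,W[m][:,2].mean())
    roi=np.zeros((384,512),bool)
    if n=="side": roi[270:300,170:262]=1
    else: roi[165:245,112:152]=1
    m=roi&box&(Z>.15); ys=Y[m]; print("ptr region",m.sum(),np.percentile(ys,[1,10,50,90,99]))
    q=W[m&(hsv[...,2]>100)]; print(len(q)); print(q[np.argsort(q[:,2])][::max(1,len(q)//15)])
E
```

```text
side lidbar 586 [0.4409 0.1704 0.1821] [0.4488 0.2442 0.1768] 224
side guardbar 248 [ 0.6213 -0.2522  0.3104] [ 0.6331 -0.1363  0.3119] 171
lid plate 6758 ((546.819580078125, 202.35069274902344), (165.17578125, 278.28253173828125), 0.6013638377189636) 0.1363283949237869
ptr region 910 [0.321  0.3241 0.3354 0.3369 0.34  ]
304
[[0.604  0.3318 0.1566]
 [0.5887 0.3359 0.169 ]
 [0.5708 0.3321 0.1831]
 [0.5572 0.3322 0.1943]
 [0.5458 0.3326 0.2045]
 [0.538  0.3338 0.2109]
 [0.5284 0.3352 0.2187]
 [0.5191 0.3333 0.2268]
 [0.5033 0.3321 0.2396]
 [0.4814 0.3397 0.2455]
 [0.4857 0.3293 0.2485]
 [0.49   0.3339 0.2498]
 [0.4805 0.3274 0.2538]
 [0.4762 0.3344 0.2561]
 [0.4701 0.3311 0.2576]
 [0.4727 0.3322 0.26  ]]
top lidbar 336 [0.4473 0.2404 0.1779] [0.4433 0.1273 0.1809] 219
top guardbar 451 [ 0.6344 -0.1368  0.3142] [ 0.6235 -0.2518  0.3141] 331
lid plate 7191 ((547.535888671875, 203.78541564941406), (163.03024291992188, 276.5856628417969), 0.9764916300773621) 0.1354416911853185
ptr region 667 [0.3194 0.3204 0.3252 0.3352 0.3392]
286
[[0.6023 0.3329 0.1566]
 [0.4469 0.3235 0.1662]
 [0.5594 0.3316 0.1752]
 [0.5669 0.333  0.1864]
 [0.5575 0.335  0.1921]
 [0.5481 0.3319 0.2002]
 [0.5367 0.3325 0.2097]
 [0.5277 0.3314 0.218 ]
 [0.4999 0.3361 0.2415]
 [0.488  0.3358 0.2462]
 [0.4841 0.3309 0.2484]
 [0.4705 0.3269 0.252 ]
 [0.4684 0.3377 0.2541]
 [0.4743 0.3313 0.257 ]
 [0.5106 0.3242 0.2676]
 [0.55   0.3233 0.2946]]
```

```bash
python3 - <<'E'
from h import *
np.set_printoptions(precision=4,suppress=True)
def rz(a): return np.array([[np.cos(a),-np.sin(a),0],[np.sin(a),np.cos(a),0],[0,0,1]])
for n in("side","top"):
    d=load(f"/tmp/{n}0.npz"); W=cloud(d); hsv=cv2.cvtColor(d["img"],cv2.COLOR_BGR2HSV)
    # dust box frame centred on hinge
    B=(W-[.6203,.179,.13])@rz(-.035)
    m=(abs(B[...,1]-.159)<.012)&(B[...,0]<-.03)&(B[...,0]>-.2)&(B[...,2]>.01)&(hsv[...,1]<70)&(hsv[...,2]>75)
    p=B[m]; ang=np.arctan2(p[:,2],-p[:,0]); a0=np.median(ang)
    k=abs(ang-a0)<.2; p=p[k]
    print(n,"ptr",k.sum(),"y",np.median(p[:,1]))
    s=-p[:,0]*np.cos(a0)+p[:,2]*np.sin(a0); t=p[:,0]*np.sin(a0)+p[:,2]*np.cos(a0)
    for lo in np.arange(.04,.2,.02):
        q=t[(s>lo)&(s<lo+.02)]
        if len(q)>5: print(round(lo,2),len(q),np.percentile(q,[3,50,97])*1000)
    f=np.polyfit(s,t,1); print("a0",a0,"line",f,"angle",a0+f[0])
    S=(W-[.629,-.1943,0])@rz(-.0945)
    m=(abs(S[...,1])<.1)&(S[...,2]>.2)&(S[...,0]<.2)&(S[...,0]>-.2)&(hsv[...,1]<60)&(hsv[...,2]>100)
    p=S[m]; print("guard pts",len(p),p.min(0),p.max(0))
    if len(p)>50:
        c=p.mean(0); u,sv,vt=np.linalg.svd(p-c,full_matrices=False); print("plane c",c,"n",vt[2],sv/len(p)**.5)
    m=(abs(S[...,1])<.125)&(S[...,2]>.115)&(S[...,2]<.14)&(abs(S[...,0])<.3)&(hsv[...,0]>80)
    p=S[m]; print("rim",len(p),np.percentile(p,[.5,5,50,95,99.5],axis=0))
E
```

```text
side ptr 385 y 0.15265124432218302
0.04 33 [-6.633   3.4604  4.8758]
0.06 43 [-5.1597  2.9361  4.2829]
0.08 36 [-4.7259  2.6844  3.7024]
0.1 37 [-11.1861   1.8813   2.9956]
0.12 46 [-12.3516   1.04     2.0811]
0.14 41 [-12.7991   0.438    1.2519]
0.16 50 [-13.7353  -0.3752   0.7513]
0.18 78 [-10.0978  -5.0366  -1.684 ]
a0 0.7292649331068484 line [-0.0581  0.0058] angle 0.6712118877896681
guard pts 804 [-0.0781 -0.099   0.2052] [-0.0099  0.0998  0.2856]
plane c [-0.0559  0.0082  0.2788] n [ 0.1342 -0.     -0.9909] [0.057  0.0136 0.0044]
rim 873 [[-0.1547 -0.1076  0.1151]
 [-0.147  -0.1014  0.1163]
 [-0.0618  0.0599  0.1251]
 [-0.0144  0.1062  0.1357]
 [-0.0126  0.1077  0.1393]]
top ptr 269 y 0.15080914893911204
0.04 30 [-8.0224  1.9586  5.0295]
0.06 35 [-10.3516   1.9502   4.6004]
0.08 38 [-9.0455  1.7853  4.8048]
0.1 38 [-10.5508   1.0875   3.6082]
0.12 34 [-8.9075  0.4578  3.0491]
0.14 8 [-9.5218  0.8314  2.871 ]
0.16 29 [-4.3658  1.2097  2.4583]
0.18 47 [-8.8407 -3.2941 -0.8062]
a0 0.7147076415958664 line [-0.02    0.0012] angle 0.6947228301084724
guard pts 2418 [-0.0783 -0.1     0.2652] [-0.0296  0.0999  0.2854]
plane c [-0.0557  0.0001  0.279 ] n [-0.1586 -0.0006  0.9873] [0.0578 0.013  0.0014]
rim 477 [[-0.154  -0.1074  0.1208]
 [-0.1495 -0.1051  0.1233]
 [-0.1     0.0926  0.1259]
 [-0.0474  0.1044  0.1284]
 [-0.0288  0.1055  0.1306]]
```

```bash
python3 -m handwheel '[{"jaw":85,"xyz":[0,0,1],"turn":0.1},{"jaw":85,"xyz":[0,0,2],"turn":0.2},{"jaw":85,"xyz":[0.5,0.5,2.7],"turn":0.3},{"jaw":85,"xyz":[1.1,1.1,2.7],"turn":0.45},{"jaw":70,"xyz":[1.8,1.8,2.7],"turn":0.6},{"jaw":60,"xyz":[2.5,2.4,2.7],"turn":0.75},{"jaw":60,"xyz":[3.2,3.1,2.7],"turn":0.9},{"jaw":60,"xyz":[3.9,3.8,2.7],"turn":1.05},{"jaw":60,"xyz":[4.6,4.5,2.7],"turn":1.2},{"jaw":60,"xyz":[5.3,5.2,2.7],"turn":1.238},{"jaw":60,"xyz":[6.0,5.9,2.7],"turn":1.238},{"jaw":60,"xyz":[6.7,6.6,2.7],"turn":1.238},{"jaw":60,"xyz":[7.4,7.2,2.7],"turn":1.238},{"jaw":60,"xyz":[7.87,7.68,2.7],"turn":1.238},{"jaw":60,"xyz":[7.87,7.68,2.7],"turn":1.238},{"jaw":60,"xyz":[7.87,7.68,2.7],"turn":1.238},{"jaw":60,"xyz":[7.87,7.68,2.7],"turn":1.238},{"jaw":60,"xyz":[7.87,7.68,2.7],"turn":1.238}]' 30; python3 - <<'E'
from cell import manip
import cv2,numpy as np
for n in("side","top"):
    d=manip.get_image(n); cv2.imwrite(f"pics/{n}1.png",d["img"]); np.savez(f"/tmp/{n}1.npz",**d)
a=cv2.imread("pics/side1.png")[20:220,180:380];b=cv2.imread("pics/top1.png")[80:280,300:500]
cv2.imwrite("pics/c1.png",cv2.resize(np.hstack([a,b]),None,fx=2,fy=2))
E
```

```text
time_s: 2.35
position: [0.6313, -0.1958, 0.3702]
ee_rot: [0.0, -0.673, 0.74, -0.0]
wrist_force: [0.0, 1.1, -1.2]
grip_width: 0.701
finger_force: 0.0
```

View pics/c1.png

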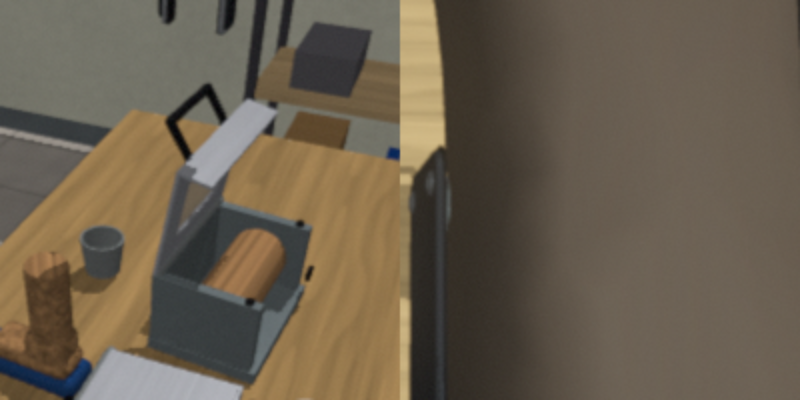

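The left crop shows the fingers (168,10) and (228,20) on either side of the bar, which runs (170,122)–(208,88). The top view is blocked by the arm. I'll descend and grip.

```bash
python3 -m handwheel '[{"jaw":60,"xyz":[0,0,-0.4],"turn":0},{"jaw":60,"xyz":[0,0,-0.8],"turn":0},{"jaw":60,"xyz":[0,0,-1.25],"turn":0},{"jaw":60,"xyz":[0,0,-1.25],"turn":0},{"jaw":40,"xyz":[0,0,-1.25],"turn":0},{"jaw":25,"xyz":[0,0,-1.25],"turn":0},{"jaw":15,"xyz":[0,0,-1.25],"turn":0},{"jaw":8,"xyz":[0,0,-1.25],"turn":0},{"jaw":5,"xyz":[0,0,-1.25],"turn":0},{"jaw":5,"xyz":[0,0,-1.25],"turn":0},{"jaw":5,"xyz":[0,0,-1.25],"turn":0}]' 25
```

```text
time_s: 3.82
position: [0.6318, -0.195, 0.2947]
ee_rot: [-0.0, -0.673, 0.74, 0.0]
wrist_force: [-0.1, 0.8, 0.6]
grip_width: 0.053
finger_force: 0.0
```

```bash
python3 - <<'E'
from cell import manip
from h import *
d=manip.get_image("side"); np.savez("/tmp/side2.npz",**d)
P=np.array([[.6318,-.195,.2947],[.6318,-.195,.3134]])@d["R"].T+d["t"]; q=P@d["intrinsics"].T; print(q[:,:2]/q[:,2:])
cv2.imwrite("pics/c2.png",cv2.resize(d["img"][20:170,230:350],None,fx=4,fy=4))
E
```

```text
[[273.22195737  78.30293116]
 [273.71489698  70.86394788]]
```

View pics/c2.png

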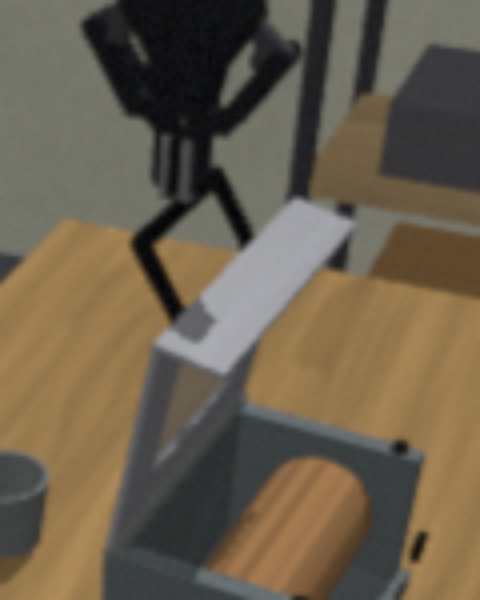

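The crop shows the shut finger tips at (175,195), just above the bar midpoint at (175,208). The fingers closed over the bar without catching it. I'll use depth to see where the tips are relative to the bar.

```bash
python3 - <<'E'
from h import *
np.set_printoptions(precision=3,suppress=True)
d=load("/tmp/side2.npz"); W=cloud(d)
for v in range(56,84,2):
    print(v,[tuple(np.round(W[v,u],3)) for u in (269,272,274,276,279)])
E
```

```text
56 [(np.float64(0.644), np.float64(-0.19), np.float64(0.349)), (np.float64(0.636), np.float64(-0.186), np.float64(0.352)), (np.float64(0.634), np.float64(-0.197), np.float64(0.348)), (np.float64(0.625), np.float64(-0.184), np.float64(0.354)), (np.float64(0.619), np.float64(-0.188), np.float64(0.354))]
58 [(np.float64(0.644), np.float64(-0.19), np.float64(0.344)), (np.float64(0.635), np.float64(-0.186), np.float64(0.347)), (np.float64(0.629), np.float64(-0.183), np.float64(0.349)), (np.float64(0.625), np.float64(-0.184), np.float64(0.35)), (np.float64(0.619), np.float64(-0.189), np.float64(0.349))]
60 [(np.float64(0.644), np.float64(-0.19), np.float64(0.34)), (np.float64(0.634), np.float64(-0.183), np.float64(0.344)), (np.float64(0.629), np.float64(-0.184), np.float64(0.344)), (np.float64(0.624), np.float64(-0.184), np.float64(0.345)), (np.float64(0.618), np.float64(-0.186), np.float64(0.345))]
62 [(np.float64(0.643), np.float64(-0.189), np.float64(0.335)), (np.float64(0.635), np.float64(-0.186), np.float64(0.338)), (np.float64(0.629), np.float64(-0.183), np.float64(0.34)), (np.float6
[... 2459 characters left out ...]
.938), np.float64(-0.536)), (np.float64(1.138), np.float64(-1.95), np.float64(-0.537))]
80 [(np.float64(0.838), np.float64(-0.789), np.float64(-0.002)), (np.float64(0.826), np.float64(-0.795), np.float64(-0.002)), (np.float64(0.818), np.float64(-0.798), np.float64(-0.002)), (np.float64(1.155), np.float64(-1.927), np.float64(-0.547)), (np.float64(1.138), np.float64(-1.954), np.float64(-0.555))]
82 [(np.float64(0.831), np.float64(-0.768), np.float64(-0.001)), (np.float64(0.819), np.float64(-0.774), np.float64(-0.001)), (np.float64(0.812), np.float64(-0.78), np.float64(-0.002)), (np.float64(0.803), np.float64(-0.78), np.float64(-0.0)), (np.float64(0.792), np.float64(-0.79), np.float64(-0.003))]
```

```bash
python3 - <<'E'
from h import *
np.set_printoptions(precision=4,suppress=True)
for f,c in(("side0",(.1595,-.6554,.2068)),("side1",(.6313,-.1958,.3702)),("side2",(.6318,-.195,.2947))):
    d=load(f"/tmp/{f}.npz"); W=cloud(d); hsv=cv2.cvtColor(d["img"],cv2.COLOR_BGR2HSV)
    D=W-np.array(c); m=(np.linalg.norm(D[...,:2],axis=2)<.06)&(D[...,2]>.012)&(D[...,2]<.1)&(hsv[...,2]<120)
    p=D[m]; z=p[:,2]; h=np.histogram(z,np.arange(.01,.1,.006)); print(f,len(p),h[0]); 
    k=np.argsort(z)[:6]; print(p[k])
E
```

```text
side0 327 [ 0  0  0  0 11 33 34 31 40 30 34 28 24 30 32]
[[-0.0091  0.0467  0.0372]
 [-0.0147  0.0442  0.0372]
 [-0.0117  0.0466  0.0376]
 [-0.0061  0.0492  0.0376]
 [-0.0229  0.0419  0.0378]
 [ 0.0166 -0.0389  0.038 ]]
side1 760 [  0   0   0  23  40  52  47  55  53  48  67  95 111  78  91]
[[-0.0358  0.0055  0.0284]
 [-0.0326  0.0105  0.0295]
 [-0.0372 -0.0045  0.0297]
 [-0.0372  0.0034  0.03  ]
 [ 0.0281 -0.0079  0.0302]
 [ 0.0295  0.0016  0.0307]]
side2 863 [ 26  93  15  27  36  34  38  42  36  45  77 107  83 112  92]
[[ 0.0035  0.0574  0.0121]
 [-0.0051  0.0539  0.0123]
 [-0.0125 -0.0519  0.0128]
 [-0.0102 -0.0507  0.0129]
 [ 0.0008  0.058   0.0129]
 [-0.0015  0.0577  0.0132]]
```

The tips sit a constant ~24 mm above the reported TCP in all three images. I'll open, go 24 mm lower and grip again.

```bash
python3 -m handwheel '[{"jaw":30,"xyz":[0,0,0.1],"turn":0},{"jaw":60,"xyz":[0,0,0.1],"turn":0},{"jaw":60,"xyz":[0,0,0.1],"turn":0},{"jaw":60,"xyz":[0,0,0.1],"turn":0},{"jaw":60,"xyz":[0,0,-0.2],"turn":0},{"jaw":60,"xyz":[0,0,-0.4],"turn":0},{"jaw":60,"xyz":[0,0,-0.4],"turn":0},{"jaw":40,"xyz":[0,0,-0.4],"turn":0},{"jaw":25,"xyz":[0,0,-0.4],"turn":0},{"jaw":15,"xyz":[0,0,-0.4],"turn":0},{"jaw":8,"xyz":[0,0,-0.4],"turn":0},{"jaw":6,"xyz":[0,0,-0.4],"turn":0},{"jaw":6,"xyz":[0,0,-0.4],"turn":0}]' 25
```

```text
time_s: 5.5
position: [0.632, -0.1951, 0.2711]
ee_rot: [0.0, -0.673, 0.74, -0.0]
wrist_force: [0.2, 0.0, 3.4]
grip_width: 0.127
finger_force: 24.5
```

```bash
python3 -c "
import numpy as np
R=.1807
for p0,ps in((1.64,np.arange(1.6,.23,-.05)),):
  for p in ps:
    dx=R*(np.cos(p0)-np.cos(p)); dz=R*(np.sin(p)-np.sin(p0))
    print('%.2f [%.2f,%.2f,%.2f]'%(p,dx*.9955/.06,-dx*.0944/.06,dz/.06))
"
```

```text
1.60 [-0.12,0.01,0.01]
1.55 [-0.27,0.03,0.01]
1.50 [-0.42,0.04,-0.00]
1.45 [-0.57,0.05,-0.01]
1.40 [-0.72,0.07,-0.04]
1.35 [-0.86,0.08,-0.07]
1.30 [-1.01,0.10,-0.10]
1.25 [-1.15,0.11,-0.15]
1.20 [-1.29,0.12,-0.20]
1.15 [-1.43,0.14,-0.26]
1.10 [-1.57,0.15,-0.32]
1.05 [-1.70,0.16,-0.39]
1.00 [-1.83,0.17,-0.47]
0.95 [-1.95,0.19,-0.55]
0.90 [-2.07,0.20,-0.65]
0.85 [-2.19,0.21,-0.74]
0.80 [-2.30,0.22,-0.84]
0.75 [-2.40,0.23,-0.95]
0.70 [-2.50,0.24,-1.06]
0.65 [-2.59,0.25,-1.18]
0.60 [-2.68,0.25,-1.30]
0.55 [-2.76,0.26,-1.43]
0.50 [-2.84,0.27,-1.56]
0.45 [-2.91,0.28,-1.69]
0.40 [-2.97,0.28,-1.83]
0.35 [-3.02,0.29,-1.97]
0.30 [-3.07,0.29,-2.11]
0.25 [-3.11,0.30,-2.26]
```

```bash
python3 -m handwheel '[{"jaw":6,"xyz":[-0.12,0.01,0],"turn":0},{"jaw":6,"xyz":[-0.27,0.03,0],"turn":0},{"jaw":6,"xyz":[-0.42,0.04,0],"turn":0},{"jaw":6,"xyz":[-0.57,0.05,-0.01],"turn":0},{"jaw":6,"xyz":[-0.72,0.07,-0.04],"turn":0},{"jaw":6,"xyz":[-0.86,0.08,-0.07],"turn":0},{"jaw":6,"xyz":[-1.01,0.1,-0.1],"turn":0},{"jaw":6,"xyz":[-1.15,0.11,-0.15],"turn":0},{"jaw":6,"xyz":[-1.29,0.12,-0.2],"turn":0},{"jaw":6,"xyz":[-1.29,0.12,-0.2],"turn":0}]'
```

```text
time_s: 6.75
position: [0.5534, -0.1877, 0.2585]
ee_rot: [-0.0, -0.673, 0.74, 0.0]
wrist_force: [-1.9, 0.1, 3.6]
grip_width: 0.129
finger_force: 25.9
```

```bash
python3 -m handwheel '[{"jaw":6,"xyz":[-0.14,0.02,-0.06],"turn":0},{"jaw":6,"xyz":[-0.28,0.03,-0.12],"turn":0},{"jaw":6,"xyz":[-0.41,0.04,-0.19],"turn":0},{"jaw":6,"xyz":[-0.54,0.05,-0.27],"turn":0},{"jaw":6,"xyz":[-0.66,0.07,-0.35],"turn":0},{"jaw":6,"xyz":[-0.78,0.08,-0.45],"turn":0},{"jaw":6,"xyz":[-0.9,0.09,-0.54],"turn":0},{"jaw":6,"xyz":[-1.01,0.1,-0.64],"turn":0},{"jaw":6,"xyz":[-1.01,0.1,-0.64],"turn":0}]'
```

```text
time_s: 7.88
position: [0.493, -0.1818, 0.2195]
ee_rot: [-0.0, -0.673, 0.74, 0.0]
wrist_force: [-0.9, -3.8, -0.7]
grip_width: 0.131
finger_force: 26.2
```

Low forces so far; continuing.

```bash
python3 -m handwheel '[{"jaw":6,"xyz":[-0.1,0.01,-0.11],"turn":0},{"jaw":6,"xyz":[-0.2,0.02,-0.22],"turn":0},{"jaw":6,"xyz":[-0.29,0.03,-0.34],"turn":0},{"jaw":6,"xyz":[-0.38,0.03,-0.46],"turn":0},{"jaw":6,"xyz":[-0.46,0.04,-0.59],"turn":0},{"jaw":6,"xyz":[-0.54,0.05,-0.72],"turn":0},{"jaw":6,"xyz":[-0.61,0.06,-0.85],"turn":0},{"jaw":6,"xyz":[-0.61,0.06,-0.85],"turn":0}]'
```

```text
time_s: 8.88
position: [0.4562, -0.1783, 0.1681]
ee_rot: [-0.001, -0.673, 0.74, 0.001]
wrist_force: [-2.6, -4.7, -0.6]
grip_width: 0.127
finger_force: 27.2
```

```bash
python3 -m handwheel '[{"jaw":6,"xyz":[-0.03,0,-0.07],"turn":0},{"jaw":6,"xyz":[-0.06,0,-0.14],"turn":0},{"jaw":6,"xyz":[-0.09,0.01,-0.21],"turn":0},{"jaw":6,"xyz":[-0.11,0.01,-0.28],"turn":0},{"jaw":6,"xyz":[-0.14,0.01,-0.35],"turn":0},{"jaw":6,"xyz":[-0.16,0.01,-0.42],"turn":0},{"jaw":6,"xyz":[-0.18,0.02,-0.48],"turn":0},{"jaw":6,"xyz":[-0.19,0.02,-0.54],"turn":0},{"jaw":6,"xyz":[-0.19,0.02,-0.54],"turn":0}]'
```

```text
time_s: 10.0
position: [0.4438, -0.1771, 0.1355]
ee_rot: [-0.001, -0.673, 0.74, 0.001]
wrist_force: [-5.3, -4.6, 0.6]
grip_width: 0.13
finger_force: 27.8
```

```bash
python3 -m handwheel '[{"jaw":6,"xyz":[0,0,-0.03],"turn":0},{"jaw":6,"xyz":[0,0,-0.06],"turn":0},{"jaw":6,"xyz":[0,0,-0.06],"turn":0}]'; python3 -m handwheel '[{"jaw":6,"xyz":[0,0,-0.03],"turn":0},{"jaw":6,"xyz":[0,0,-0.06],"turn":0},{"jaw":6,"xyz":[0,0,-0.06],"turn":0}]'
```

```text
time_s: 10.38
position: [0.4427, -0.177, 0.1317]
ee_rot: [-0.002, -0.673, 0.74, 0.002]
wrist_force: [-9.0, -4.2, 1.3]
grip_width: 0.127
finger_force: 28.0
time_s: 10.75
position: [0.4424, -0.177, 0.1297]
ee_rot: [-0.002, -0.673, 0.74, 0.002]
wrist_force: [-15.7, 1.1, 18.9]
grip_width: 0.128
finger_force: 29.8
```

The guard is on its stop (Fz 19 N). I'll ease off, release and retreat upward.

```bash
python3 -m handwheel '[{"jaw":6,"xyz":[-0.02,0,0.04],"turn":0},{"jaw":6,"xyz":[-0.02,0,0.04],"turn":0},{"jaw":20,"xyz":[-0.02,0,0.04],"turn":0},{"jaw":40,"xyz":[-0.02,0,0.04],"turn":0},{"jaw":60,"xyz":[-0.02,0,0.04],"turn":0},{"jaw":60,"xyz":[-0.02,0,0.04],"turn":0},{"jaw":60,"xyz":[-0.02,0,0.04],"turn":0},{"jaw":60,"xyz":[0,0,0.5],"turn":0},{"jaw":60,"xyz":[0,0,1.2],"turn":0},{"jaw":60,"xyz":[0,0,2],"turn":0},{"jaw":60,"xyz":[0,0,2.5],"turn":0},{"jaw":60,"xyz":[0,0,2.5],"turn":0}]'
python3 - <<'E'
from cell import manip
from h import *
np.set_printoptions(precision=4,suppress=True)
def rz(a): return np.array([[np.cos(a),-np.sin(a),0],[np.sin(a),np.cos(a),0],[0,0,1]])
d=manip.get_image("side"); np.savez("/tmp/side3.npz",**d); W=cloud(d); hsv=cv2.cvtColor(d["img"],cv2.COLOR_BGR2HSV)
cv2.imwrite("pics/side3.png",d["img"])
S=(W-[.629,-.1943,0])@rz(-.0945)
m=(abs(S[...,1])<.105)&(S[...,2]>.12)&(S[...,2]<.18)&(S[...,0]<.0)&(S[...,0]>-.2)&(hsv[...,1]<70)&(hsv[...,2]>100)
p=S[m]; c=np.median(p,0); p=p[abs(p[:,2]-c[2])<.012]; f=np.linalg.lstsq(np.c_[p[:,:2],np.ones(len(p))],p[:,2],rcond=None)[0]; print("panel",len(p),c,"slope",f)
m=(hsv[...,2]<70)&(abs(S[...,1])<.07)&(S[...,0]<-.14)&(S[...,0]>-.2)&(S[...,2]>.15)&(S[...,2]<.2); print("bar",*line(S[m]))
E
```

```text
time_s: 12.25
position: [0.4471, -0.1772, 0.2823]
ee_rot: [0.002, -0.673, 0.74, -0.002]
wrist_force: [-0.8, -0.3, -0.3]
grip_width: 0.705
finger_force: 0.0
panel 2559 [-0.0877  0.0105  0.1349] slope [0.0008 0.0016 0.1349]
bar [-0.1876 -0.0558  0.1798] [-0.1874  0.0598  0.178 ] 147
```

View pics/side3.png

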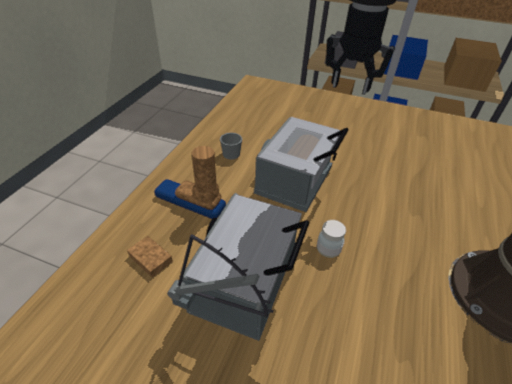

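The picture shows the guard flat on the sander at (300,150), with panel slope about 0.001 rad, and nothing around it disturbed. Next is the lid bar.

```bash
python3 -m handwheel '[{"jaw":60,"xyz":[0,0.6,0],"turn":0},{"jaw":60,"xyz":[0,1.5,0],"turn":0.06},{"jaw":60,"xyz":[0,2.4,0],"turn":0.06},{"jaw":60,"xyz":[0,3.3,0],"turn":0.06},{"jaw":60,"xyz":[0,4.2,0],"turn":0.06},{"jaw":60,"xyz":[0,5.1,0],"turn":0.06},{"jaw":60,"xyz":[0,5.7,0],"turn":0.06},{"jaw":60,"xyz":[0,6.04,0],"turn":0.06},{"jaw":60,"xyz":[0,6.04,0],"turn":0.06},{"jaw":60,"xyz":[0,6.04,-0.6],"turn":0.06},{"jaw":60,"xyz":[0,6.04,-1.2],"turn":0.06},{"jaw":60,"xyz":[0,6.04,-1.8],"turn":0.06},{"jaw":60,"xyz":[0,6.04,-2.45],"turn":0.06},{"jaw":60,"xyz":[0,6.04,-2.45],"turn":0.06},{"jaw":60,"xyz":[0,6.04,-2.45],"turn":0.06}]'; python3 -m handwheel '[{"jaw":40,"xyz":[0,0,0],"turn":0},{"jaw":25,"xyz":[0,0,0],"turn":0},{"jaw":15,"xyz":[0,0,0],"turn":0},{"jaw":5,"xyz":[0,0,0],"turn":0},{"jaw":5,"xyz":[0,0,0],"turn":0},{"jaw":5,"xyz":[0,0,0],"turn":0},{"jaw":5,"xyz":[0,0,0],"turn":0}]' 70
python3 -c "
import numpy as np
R=.1807;p0=.2517
for t in np.arange(.05,.95,.05):
    p=p0+t;dx=R*(np.cos(p0)-np.cos(p)); dz=R*(np.sin(p)-np.sin(p0))
    print('%.2f [%.2f,%.2f,%.2f]'%(t,dx*.9994/.06,-dx*.035/.06,dz/.06))
"
```

```text
time_s: 14.18
position: [0.4467, 0.1852, 0.134]
ee_rot: [0.001, -0.695, 0.719, -0.0]
wrist_force: [0.6, 0.1, -0.2]
grip_width: 0.705
finger_force: 0.0
time_s: 15.05
position: [0.4453, 0.1856, 0.1332]
ee_rot: [-0.0, -0.695, 0.719, 0.0]
wrist_force: [-5.1, 0.6, 5.7]
grip_width: 0.115
finger_force: 68.0
0.05 [0.04,-0.00,0.14]
0.10 [0.09,-0.00,0.29]
0.15 [0.14,-0.01,0.43]
0.20 [0.21,-0.01,0.56]
0.25 [0.28,-0.01,0.70]
0.30 [0.35,-0.01,0.83]
0.35 [0.43,-0.02,0.95]
0.40 [0.52,-0.02,1.08]
0.45 [0.62,-0.02,1.19]
0.50 [0.72,-0.03,1.31]
0.55 [0.82,-0.03,1.41]
0.60 [0.93,-0.03,1.52]
0.65 [1.05,-0.04,1.61]
0.70 [1.17,-0.04,1.70]
0.75 [1.29,-0.05,1.79]
0.80 [1.42,-0.05,1.86]
0.85 [1.55,-0.05,1.94]
0.90 [1.69,-0.06,2.00]
```

```bash
python3 -m handwheel '[{"jaw":5,"xyz":[0.04,0,0.14],"turn":0},{"jaw":5,"xyz":[0.09,0,0.29],"turn":0},{"jaw":5,"xyz":[0.14,-0.01,0.43],"turn":0},{"jaw":5,"xyz":[0.21,-0.01,0.56],"turn":0},{"jaw":5,"xyz":[0.28,-0.01,0.7],"turn":0},{"jaw":5,"xyz":[0.35,-0.01,0.83],"turn":0},{"jaw":5,"xyz":[0.43,-0.02,0.95],"turn":0},{"jaw":5,"xyz":[0.52,-0.02,1.08],"turn":0},{"jaw":5,"xyz":[0.62,-0.02,1.19],"turn":0},{"jaw":5,"xyz":[0.72,-0.03,1.31],"turn":0},{"jaw":5,"xyz":[0.82,-0.03,1.41],"turn":0},{"jaw":5,"xyz":[0.82,-0.03,1.41],"turn":0},{"jaw":5,"xyz":[0.82,-0.03,1.41],"turn":0}]'
cat > look.py <<'E'
from cell import manip
from h import *
import sys
np.set_printoptions(precision=4,suppress=True)
a=-.035; Rz=np.array([[np.cos(a),-np.sin(a),0],[np.sin(a),np.cos(a),0],[0,0,1]])
for n in("side","top"):
    d=manip.get_image(n); np.savez(f"/tmp/{n}{sys.argv[1]}.npz",**d); W=cloud(d); hsv=cv2.cvtColor(d["img"],cv2.COLOR_BGR2HSV)
    if n=="side": cv2.imwrite(f"pics/side{sys.argv[1]}.png",cv2.resize(d["img"][170:330,140:340],None,fx=4,fy=3.75))
    B=(W-[.6215,.179,.13])@Rz
    m=(abs(B[...,1])<.112)&(B[...,0]<-.02)&(B[...,0]>-.15)&(B[...,2]>.02)&(hsv[...,1]<70)&(hsv[...,2]>90)
    p=B[m]; print(n,"lid pts",len(p))
    if len(p)>60:
        an=np.arctan2(p[:,2],-p[:,0]); p=p[abs(an-np.median(an))<.08]
        f=np.polyfit(-p[:,0],p[:,2],1); print("  lid angle",np.arctan(f[0]),"offset mm",f[1]*1000*np.cos(np.arctan(f[0])),len(p))
    m=(abs(B[...,1]-.159)<.015)&(B[...,0]<-.03)&(B[...,2]>.02)&(hsv[...,1]<70)&(hsv[...,2]>75)
    p=B[m]; an=np.arctan2(p[:,2],-p[:,0]); p=p[abs(an-np.median(an))<.12]
    if len(p)>60:
        f=np.polyfit(-p[:,0],p[:,2],1); print("  ptr angle",np.arctan(f[0]),"offset mm",f[1]*1000*np.cos(np.arctan(f[0])),len(p))
E
python3 look.py 4
```

```text
time_s: 16.68
position: [0.4919, 0.1859, 0.2183]
ee_rot: [-0.0, -0.695, 0.719, 0.003]
wrist_force: [-23.1, 14.2, 13.5]
grip_width: 0.111
finger_force: 68.7
side lid pts 4208
  lid angle 0.5083252488568412 offset mm 6.650082542786484 3117
  ptr angle 0.6836781983993797 offset mm 1.9223030119450042 662
top lid pts 2999
  lid angle 0.536207328455616 offset mm 5.195691415601569 2170
  return _methods._mean(a, axis=axis, dtype=dtype,
  ret = ret.dtype.type(ret / rcount)
```

View pics/side4.png

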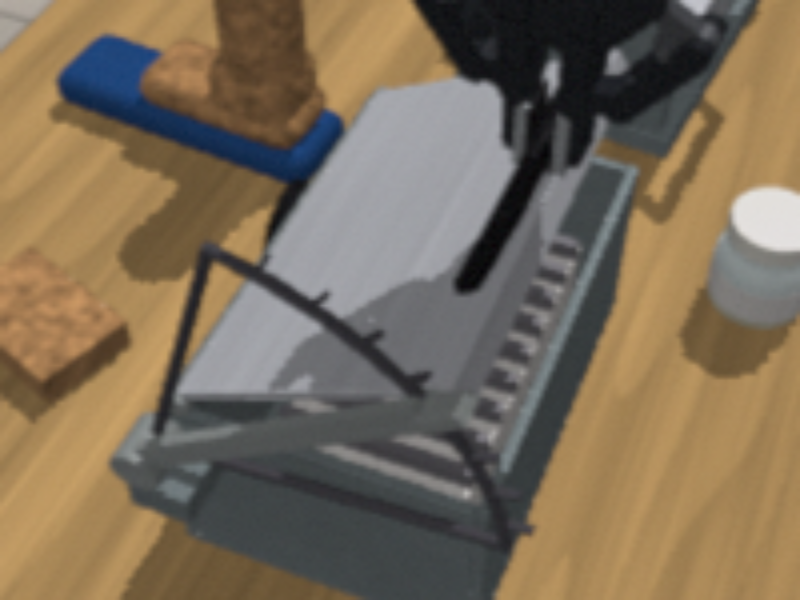

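The crop shows the lid partly open with the bar held at (540,150). The pointer strip (150,455)–(450,410) still stands above the lid's edge, and the radial and sideways force is from a slight path mismatch. I'll correct that and go on.

```bash
python3 -m handwheel '[{"jaw":5,"xyz":[-0.02,0.02,0.03],"turn":0},{"jaw":5,"xyz":[-0.03,0.04,0.05],"turn":0},{"jaw":5,"xyz":[0.02,0.04,0.09],"turn":0},{"jaw":5,"xyz":[0.07,0.04,0.14],"turn":0},{"jaw":5,"xyz":[0.13,0.04,0.19],"turn":0},{"jaw":5,"xyz":[0.18,0.04,0.23],"turn":0},{"jaw":5,"xyz":[0.18,0.04,0.23],"turn":0},{"jaw":5,"xyz":[0.18,0.04,0.23],"turn":0}]'
python3 look.py 5 2>/dev/null
```

```text
time_s: 17.77
position: [0.505, 0.1861, 0.2311]
ee_rot: [-0.001, -0.695, 0.719, 0.001]
wrist_force: [-7.1, 4.3, -3.6]
grip_width: 0.116
finger_force: 68.7
side lid pts 3656
  lid angle 0.6010970068816047 offset mm 6.749222671125828 2760
  ptr angle 0.6834633467089317 offset mm 1.9539173454006824 657
top lid pts 3024
  lid angle 0.6331397065141591 offset mm 5.477582704521764 1970
```

```bash
cat > fit.py <<'E'
from h import *
import sys
a=-.035; Rz=np.array([[np.cos(a),-np.sin(a),0],[np.sin(a),np.cos(a),0],[0,0,1]])
def rob(x,y,t):
    k=np.ones(len(x),bool)
    for _ in range(15):
        f=np.polyfit(x[k],y[k],1); r=y-np.polyval(f,x); k=abs(r-np.median(r[k]))<t
    return f,k.sum()
for n in sys.argv[1:]:
    d=load(f"/tmp/{n}.npz"); W=cloud(d); B=(W-[.6215,.179,.13])@Rz; x,y,z=-B[...,0],B[...,1],B[...,2]; r=np.hypot(x,z)
    m=(abs(y)<.112)&(x>.02)&(r<.14)&(z>-.01)&(z<.16)
    h=np.histogram(np.arctan2(z[m]-.006,x[m]),60); a0=h[1][h[0].argmax()]
    m&=abs(np.arctan2(z-.006,x)-a0)<.1
    t=x*np.cos(a0)+z*np.sin(a0); s=-x*np.sin(a0)+z*np.cos(a0)
    f,c=rob(t[m],s[m],.003); print(n,"LID %.4f off %.1f n %d"%(a0+np.arctan(f[0]),f[1]*1000,c))
    m=(y>.146)&(y<.168)&(x>.03)&(r<.2)&(z>.02)&(r>.03)&(abs(np.arctan2(z,x)-.68)<.2)
    if m.sum()<60: continue
    a0=.68; t=(x*np.cos(a0)+z*np.sin(a0))[m]; s=(-x*np.sin(a0)+z*np.cos(a0))[m]
    e=[(l+.005,*np.percentile(s[(t>l)&(t<l+.01)],[8,50,92])) for l in np.arange(.04,.185,.01) if ((t>l)&(t<l+.01)).sum()>8]
    e=np.array(e); g=[rob(e[:,0],e[:,i],.003) for i in(1,2,3)]
    print("  PTR edges/mid:",["%.4f off %.1f"%(a0+np.arctan(f[0]),f[1]*1e3) for f,_ in g], "at145:",["%.1f"%(1e3*np.polyval(f,.145)) for f,_ in g], "y",np.median(y[m]))
E
python3 fit.py side0 top0 side4 top4 side5 top5 2>/dev/null
python3 -c "
import cv2,numpy as np
d=np.load('/tmp/side5.npz'); cv2.imwrite('pics/pin5.png',cv2.resize(d['img'][250:310,165:275],None,fx=7,fy=7,interpolation=cv2.INTER_CUBIC))"
```

```text
side0 LID -0.0015 off 6.5 n 4796
  PTR edges/mid: ['0.7113 off -8.8', '0.6993 off 0.6', '0.6910 off 5.8'] at145: ['-4.3', '3.4', '7.4'] y 0.15342203380030808
top0 LID -0.0006 off 5.7 n 4854
  PTR edges/mid: ['0.7383 off -10.6', '0.6927 off 2.5', '0.6878 off 5.3'] at145: ['-2.1', '4.3', '6.5'] y 0.1504588804371935
side4 LID 0.5197 off 5.9 n 2906
  PTR edges/mid: ['0.7042 off -7.9', '0.7022 off 0.4', '0.6923 off 5.6'] at145: ['-4.3', '3.6', '7.4'] y 0.15345835865583551
top4 LID 0.5373 off 5.2 n 2177
side5 LID 0.6159 off 5.7 n 2279
  PTR edges/mid: ['0.7060 off -8.2', '0.7021 off 0.4', '0.6913 off 5.7'] at145: ['-4.4', '3.6', '7.3'] y 0.1534263445654847
top5 LID 0.6358 off 5.4 n 1837
```

View pics/pin5.png

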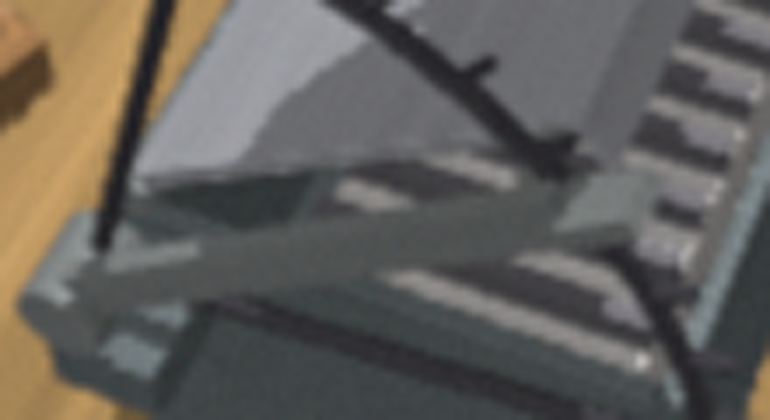

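The crop shows the pointer strip running (90,290)–(640,200), with the lid's front corner at about (560,150), still slightly below level. Two views put the lid at about 0.626 and the pointer at about 0.695, so I'll raise it by ~0.07.

```bash
python3 -m handwheel '[{"jaw":5,"xyz":[0.04,0,0.03],"turn":0},{"jaw":5,"xyz":[0.08,0,0.065],"turn":0},{"jaw":5,"xyz":[0.12,0,0.1],"turn":0},{"jaw":5,"xyz":[0.15,0,0.12],"turn":0},{"jaw":5,"xyz":[0.15,0,0.12],"turn":0},{"jaw":5,"xyz":[0.15,0,0.12],"turn":0}]'
python3 look.py 6 >/dev/null 2>&1; python3 fit.py side6 top6 2>/dev/null; python3 - <<'E'
from h import *
# candidate pin points: beyond lid edge, before quadrant, around r=145
a=-.035; Rz=np.array([[np.cos(a),-np.sin(a),0],[np.sin(a),np.cos(a),0],[0,0,1]])
for n in("side5","top5","side6","top6"):
    d=load(f"/tmp/{n}.npz"); W=cloud(d); B=(W-[.6215,.179,.13])@Rz; x,y,z=-B[...,0],B[...,1],B[...,2]; r=np.hypot(x,z)
    m=(y>.118)&(y<.133)&(abs(r-.145)<.015)&(z>.04); v,u=np.nonzero(m)
    print(n,m.sum(),[(int(u_),int(v_),*np.round([r[v_,u_],y[v_,u_],np.arctan2(z[v_,u_],x[v_,u_])],3).tolist()) for v_,u_ in zip(v,u)][:14])
d=load("/tmp/side6.npz"); t=load("/tmp/top6.npz")
cv2.imwrite('pics/pin6.png',np.hstack([cv2.resize(d['img'][255:300,205:265],None,fx=8,fy=8,interpolation=cv2.INTER_CUBIC),cv2.resize(t['img'][170:250,110:150],None,fx=4.5,fy=4.5,interpolation=cv2.INTER_CUBIC)]))
E
```

```text
time_s: 18.62
position: [0.514, 0.1861, 0.2385]
ee_rot: [-0.001, -0.695, 0.719, 0.001]
wrist_force: [-8.4, 4.9, -1.7]
grip_width: 0.114
finger_force: 68.1
side6 LID 0.6788 off 5.4 n 1915
  PTR edges/mid: ['0.7057 off -8.0', '0.7001 off 0.6', '0.6908 off 5.8'] at145: ['-4.3', '3.5', '7.3'] y 0.1534418926245556
top6 LID 0.6994 off 5.4 n 1633
side5 11 [(241, 269, 0.149, 0.119, 0.646), (242, 269, 0.151, 0.119, 0.645), (243, 269, 0.153, 0.119, 0.645), (244, 269, 0.155, 0.119, 0.643), (245, 272, 0.153, 0.119, 0.602), (239, 274, 0.151, 0.129, 0.648), (238, 275, 0.15, 0.131, 0.649), (239, 275, 0.151, 0.13, 0.643), (240, 275, 0.152, 0.129, 0.635), (239, 276, 0.15, 0.13, 0.628), (240, 276, 0.151, 0.13, 0.624)]
top5 0 []
side6 24 [(238, 265, 0.15, 0.119, 0.708), (239, 265, 0.153, 0.119, 0.709), (240, 265, 0.154, 0.119, 0.703), (241, 265, 0.155, 0.118, 0.697), (238, 266, 0.151, 0.121, 0.706), (239, 266, 0.153, 0.121, 0.706), (240, 266, 0.153, 0.119, 0.693), (241, 266, 0.153, 0.118, 0.684), (239, 267, 0.153, 0.122, 0.696), (240, 267, 0.154, 0.121, 0.693), (241, 267, 0.155, 0.121, 0.687), (242, 267, 0.154, 0.118, 0.671), (240, 268, 0.155, 0.123, 0.69), (241, 268, 0.154, 0.121, 0.676)]
top6 0 []
```

View pics/pin6.png

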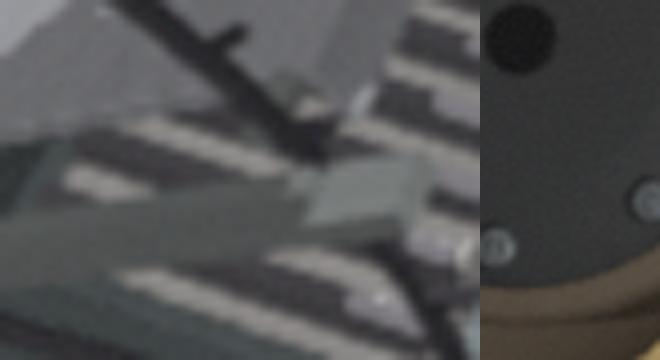

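The left part shows the pin end at about (320,95), just behind the pointer tip at (370,185), so they are nearly level. The right part (top view) is blocked by the arm. Direct comparison puts the lid about 0.005–0.02 rad low, so I'll nudge it up ~0.01 and verify.

```bash
python3 -m handwheel '[{"jaw":5,"xyz":[0.015,0,0.01],"turn":0},{"jaw":5,"xyz":[0.03,0,0.02],"turn":0},{"jaw":5,"xyz":[0.03,0,0.02],"turn":0},{"jaw":5,"xyz":[0.03,0,0.02],"turn":0},{"jaw":5,"xyz":[0.03,0,0.02],"turn":0},{"jaw":5,"xyz":[0.03,0,0.02],"turn":0}]'
python3 look.py 7 >/dev/null 2>&1; python3 fit.py side7 top7 2>/dev/null; python3 - <<'E'
from h import *
d=load("/tmp/side7.npz"); W=cloud(d); a=-.0945; R=np.array([[np.cos(a),-np.sin(a),0],[np.sin(a),np.cos(a),0],[0,0,1]])
S=(W-[.629,-.1943,0])@R; m=(abs(S[...,1])<.1)&(S[...,0]<-.02)&(S[...,0]>-.14)&(S[...,2]>.12)&(S[...,2]<.15); print("guard z",m.sum(),np.median(S[m][:,2]),np.std(S[m][:,2]))
a=load("/tmp/side3.npz"); df=cv2.absdiff(a["img"],d["img"]).max(2)
for n,(u,v) in dict(jar=(332,240),cork=(150,255),last=(185,200),cup=(231,146)).items(): print(n,np.median(df[v-12:v+12,u-12:u+12]))
E
```

```text
time_s: 19.48
position: [0.5155, 0.1861, 0.2397]
ee_rot: [-0.001, -0.695, 0.719, 0.001]
wrist_force: [-9.1, 4.9, -1.9]
grip_width: 0.114
finger_force: 68.2
side7 LID 0.6911 off 5.2 n 1845
  PTR edges/mid: ['0.7070 off -8.1', '0.6997 off 0.7', '0.6909 off 5.7'] at145: ['-4.2', '3.5', '7.3'] y 0.15340738080180666
top7 LID 0.7087 off 5.6 n 1591
guard z 979 0.13456666906978013 0.0010484060750366574
jar 16.0
cork 19.0
last 12.0
cup 16.0
```

```bash
python3 -c "
from cell import manip
print(manip.finish_job())"
```

```text
the job is handed in; nothing more can be done
None
```

The job is handed in at about 19.5 s: the guard was lowered gently and measured flat on its stop. The gripper is holding the lid at about 0.70 rad, level with the pointer (also about 0.70 rad), and the pointer did not move. I saw no contact with the things standing around, though my final image comparison of them was too noisy to prove it.

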